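# Undo a twin-screw press and take out its plate

## Task

The pressure plate of the kitchen press is held down by two round hand nuts; one of the two has a left-hand thread and the other an ordinary one, and nothing shows which. Find out by feel which way each nut comes loose, without cranking down a nut that binds, undo both, draw the plate out toward you from under them and set it gently down the right way up on the cork mat. Leave the mug, the pepper shaker and the candle standing where they are.

Things in the scene. Friction and masses are not known exactly. Their poses are not given: they have to be found in the camera images.
- press: Kitchen press, fixed: grey base 150 x 250 mm, open white mould (100 x 124 mm) with its rim 70 mm above the worktop. Origin: centre of its underside, on the worktop; +x points away from the robot (turned up to 17 degrees), y to its left, z up. 12 mm posts at y = +-85 mm carry the nuts. A twist over about 0.5 N m on a binding nut overloads the press.
- left_nut_axis (a point): On the axis of the left (+y) nut, 78 mm above the worktop: at the plate's top face and the tight nut's underside; axes as the press. A nut is a steel flange (28 mm across, 6 mm high) under a round ribbed black grip, 40 mm across, 6 to 32 mm above this point when tight. Both start tight, with opposite threads; right-hand loosens anticlockwise seen from above; either may be on the left.
- right_nut_axis (a point): The same for the right (-y) nut. The loosening way, a nut turns against a steady 0.15 N m or so and rises 5 mm per rad, to a final stop at 1.6 rad. The other way it binds within about 0.3 rad: the moment climbs well above that (0.35 N m is a sure sign) and the nut squeezes the plate. A nut stays where it is left.
- plate: Loose aluminium plate, about 0.3 kg, 8 mm thick, on the mould's rim: 84 x 124 mm with ears to y = +-106 mm. Origin: centre of its underside; axes as the press at first. A 16 mm slot in each ear, open at the far (+x) side, holds a post; 3 mm stops beside each nut's flange let it out only once both nuts have risen over 3 mm (1 rad is ample).
- handle (a point): Centre of the plate's handle, 32 mm above the plate's underside: a black bar along y, 14 mm thick (x), 60 mm long (y), 22 mm high (z); axes as the plate. Draw the plate level toward the press's -x by 55 mm or more (60 is ample) before lifting it past the nuts.
- mat: Cork mat, 160 mm (x) by 270 mm (y), 5 mm thick, fixed to the worktop; origin: centre of its underside; turned a little about z.
- mug: White mug, about 92 x 127 mm with its handle, 95 mm high, loose; origin: centre of its underside. Leave alone.
- shaker: Pepper shaker, 44 mm across, 90 mm high, loose; origin: centre of its underside. Leave alone.
- candle: Green candle, 52 mm across, 144 mm high, loose; origin: centre of its underside. Leave alone.

How it is judged:
At the end, for the whole second after the job is handed in: The plate lies at rest on the cork mat, right way up and flat (within 6 degrees), its centre within 60 mm of the mat's centre (horizontal distance between plate and mat below 0.06 m and height (world z) of plate between 0.002 and 0.012 m and angle between plate's own z axis and vertical below 0.1 rad and contact force between plate and mat above 1 N and linear speed of plate below 0.02 m/s); the robot touches nothing.
It fails at once if a nut is cranked down: the plate is pressed onto the press with more than 70 N (contact force between plate and press above 70 N).
It fails at once if the plate is dropped: it moves faster than 0.7 m/s with no finger touching it (linear speed of plate above 0.7 m/s and contact force between the fingers and plate below 0.2 N).
It fails at once if the mug is shifted by more than 25 mm or tipped (distance of mug from where it was at the start of the episode above 0.025 m or angle between mug's own z axis and vertical above 0.3 rad).
It fails at once if the shaker is shifted by more than 25 mm or tipped (distance of shaker from where it was at the start of the episode above 0.025 m or angle between shaker's own z axis and vertical above 0.3 rad).
It fails at once if the candle is shifted by more than 25 mm or tipped (distance of candle from where it was at the start of the episode above 0.025 m or angle between candle's own z axis and vertical above 0.3 rad).
It also fails if it takes over 72 s, if anything falls off the work surface, if the arm or the gripper's body presses on something with over 40 N, if the wrist force passes 120 N, or if a joint passes its speed limit or range.

## Robot

A 6-joint arm with a two-finger parallel gripper is mounted at the origin on a cart in front of the work surface, level with it; the furniture and walls round the work are solid. World frame = base frame: x ahead of the robot, y to its left, z up, the work surface at z = 0. Lengths are in m, angles in rad, forces in N, time in s.
With the tool pointing down it reaches from about 0.25 to 0.725 m from the base axis. Payload 4 kg.
Tool frame: the origin (TCP) lies on the centre line of the jaws, within the pads' length; the fingertips stand 11 mm ahead of it and the grasp point (between the pads) lies 8 mm behind it (bot.nose_length is the distance from the TCP to the fingertips, in m); z points along the fingers, y is the direction in which the jaws open and shut (so a half turn about z gives the same grasp; the last joint's range is limited). The gripper opens to 85 mm and grips with 20 to 120 N. Pads are 22 mm wide; open, the fingers measure 114 mm over their backs; the gripper's body (76 mm by 85 mm) begins 54 mm behind the grasp point. The pads swing forward as they close: fully open they stand 13 mm farther back than shut.
Start: joints at [1.309, 0.241, 0.005, 1.335, 0, 1.571], TCP at [0.129, 0.483, 0.242] pointing down, gripper open.
Joint ranges: [-2.72, 2.72], [-1.05, 1.87], [-1.09, 1.28], [-1.99, 2.15], [-1.42, 1.44], [-3.14, 3.14]. Speed limits (rad/s): [2.79, 2.79, 3.14, 3.14, 3.14, 3.14].

## Interface

Orientations are given as a unit quaternion [x, y, z, w].
In Python, from workcell import bot gives the robot as it stands.
- The arm moves only by the tool play_rows, never from a script. Its argument "plan" is one flat list of numbers, 6 for each row, row after row: the shift along the tool's x, y, z in mm, then the turn, a rotation vector about the tool's x, y, z in rad. A call has 1 to 20 rows; each row shifts and turns the commanded pose from where the row before left it, along the tool's axes as they then stand; what a row does not reach is not made up. A row lasts 1/8 s, in which the tool goes at most 62.5 mm and 10.7 degrees, less where a joint would pass 70% of its speed; a pose out of reach is approached as far as the arm can. A call with a gripper value outside its range is refused whole. "hand" is the opening in per cent of the stroke, from 0 (shut) to 100 (fully open), set as the call begins (left out, the last holds). The fingers move at their own pace and stop on an object; the grip force is fixed at half the most. Time passes only in rows, so rows that do not move let the fingers close. It gives the time, the measured TCP pose, the force and the opening at its end, in the units of the state.
- bot.get_obs(): the state, without advancing time (a new reading comes with each control period).
- bot.camera(name): name is "scene" or "side" or "wrist"; returns a dict with "frame" (480x640x3 uint8, blue, green, red), "range_z" (480x640 float32, m along the optical axis (not along the pixel's ray), 0 where there is no reading), "K" (3x3 intrinsics, pixels), "cam_to_world" (4x4, takes a point from camera to world coordinates). Camera axes: x right, y down, z forward; pixel columns grow to the right and rows downward; lengths in m; the calibration is good to about 2 mm. The wrist camera is an equidistant fisheye: a pixel r from the principal point sees the ray r / f radians off the axis. A picture is of the moment at which its call begins.
- bot.job_done(): hands the job in, once; it reports no verdict.
Trained networks look in the newest picture that a camera, given by its name, has taken for a name from the list of things; names that differ only in an ending like _2 or _b are one class to them, and where a whole thing is asked for, a point or a joint stands for the part that bears it (a point fixed in the world has none). Each returns a list of dicts, best first, with "p" (0 to 1); they miss things now and then, are a little off and sometimes report something else, mostly with a low value. They report only what shows in the picture. A call takes as long as a camera call.
- bot.outline_of(query, camera): "mask" (480x640 bool, what is visible of it) and "point" ([row, column] in pixels, amid what is visible of it).
The state is a dict: "clock": time; "joint_pos": joint angles; "joint_vel": joint speeds; "tau": joint torques, N m; "eef_pos": TCP position; "tool_rot": TCP orientation; "ft_force": force on the tool from outside, world axes, zero at the start; "ft_torque": the same for the moment, N m; "grip_width": finger opening in m.
Only numpy, scipy, OpenCV 4.12 (cv2) and the standard library are available. Lean on these libraries where they do the work, as an engineer would, in place of code of your own. Each camera call takes 0.05 s, during which the arm holds its last target.

## Working session

There is one attempt and no reset: what is moved stays moved. The work goes in short steps, Python scripts to look and compute and a tool call to move; the robot and the scene stay as the last step left them, time stands still between calls to the robot, and variables do not carry over. Pictures are saved under pics/ and viewed, and the job is handed in when it is done.

Besides the shell and the picture viewer there is one more tool, called by a JSON object that holds its "op" and its "data", one argument or row to a line. play_rows: Moves the arm, as the interface text tells. Its arguments: {"type":"object","properties":{"plan":{"type":"array","items":{"type":"number"}},"hand":{"type":"number"}},"required":["plan"]}

```bash
ls; mkdir -p pics; python3 - <<'E'
from workcell import bot
import cv2,numpy as np
o=bot.get_obs()
for k,v in o.items(): print(k,np.round(v,4))
for n in ("scene","side","wrist"):
    c=bot.camera(n); cv2.imwrite(f"pics/{n}0.png",c["frame"])
    np.savez(f"/tmp/{n}0.npz",**c)
    print(n,np.round(c["K"],1).tolist(),np.round(c["cam_to_world"],3).tolist())
    for q in ("press","left_nut_axis","right_nut_axis","plate","handle","mat","mug","shaker","candle"):
        r=bot.outline_of(q,n)
        print(q,[(round(d["p"],2),np.round(d["point"]).tolist(),int(d["mask"].sum())) for d in r])
E
```

```text
pics
clock 0.0
joint_pos [1.309  0.2414 0.0037 1.3352 0.     1.5708]
joint_vel [-0.0013 -0.0004 -0.0007  0.      0.0014  0.0006]
tau [-1.00000e-04 -3.72319e+01  2.52406e+01  1.69000e-02 -0.00000e+00
  0.00000e+00]
eef_pos [0.1293 0.4824 0.2414]
tool_rot [ 1.305e-01  9.914e-01 -1.000e-03 -1.000e-04]
ft_force [-0.3386  0.9642 -0.8591]
ft_torque [-0.0131  0.013  -0.0035]
grip_width 0.0853
scene [[552.9, 0.0, 323.4], [0.0, 552.9, 240.7], [0.0, 0.0, 1.0]] [[0.505, -0.362, 0.784, -0.753], [-0.863, -0.213, 0.458, -0.668], [0.001, -0.908, -0.42, 0.804], [0.0, 0.0, 0.0, 1.0]]
press [(0.88, [283.0, 375.0], 1835), (0.49, [267.0, 388.0], 891)]
left_nut_axis [(0.74, [247.0, 334.0], 291), (0.55, [283.0, 380.0], 1711)]
right_nut_axis [(0.91, [285.0, 378.0], 1731)]
plate []
handle [(0.89, [266.0, 384.0], 981)]
mat [(0.7, [259.0, 287.0], 1383)]
mug [(0.96, [304.0, 425.0], 1505), (0.53, [283.0, 379.0], 1851)]
shaker [(0.64, [246.0, 335.0], 300)]
candle [(0.88, [215.0, 226.0], 631)]
side [[556.6, 0.0, 327.7], [0.0, 556.6, 237.0], [0.0, 0.0, 1.0]] [[0.884, -0.203, 0.421, -0.014], [-0.468, -0.376, 0.8, -0.92], [-0.004, -0.904, -0.427, 0.652], [0.0, 0.0, 0.0, 1.0]]
press [(0.93, [314.0, 376.0], 3028)]
left_nut_axis [(0.55, [312.0, 381.0], 3158)]
right_nut_axis [(0.67, [314.0, 379.0], 3105)]
plate [(0.6, [285.0, 387.0], 1762)]
handle [(0.61, [287.0, 386.0], 1789)]
mat [(0.9, [248.0, 308.0], 2902)]
mug []
shaker [(0.85, [247.0, 368.0], 425)]
candle [(0.95, [188.0, 287.0], 825)]
wrist [[371.6, 0.0, 317.6], [0.0, 371.6, 236.7], [0.0, 0.0, 1.0]] [[0.26, 0.921, 0.289, 0.055], [0.966, -0.248, -0.077, 0.503], [0.001, 0.299, -0.954, 0.374], [0.0, 0.0, 0.0, 1.0]]
press [(0.6, [476.0, 115.0], 161)]
left_nut_axis [(0.43, [476.0, 118.0], 155)]
right_nut_axis [(0.67, [471.0, 120.0], 152)]
plate []
handle []
mat []
mug [(0.84, [449.0, 5.0], 782)]
shaker []
candle []
```

View pics/scene0.png

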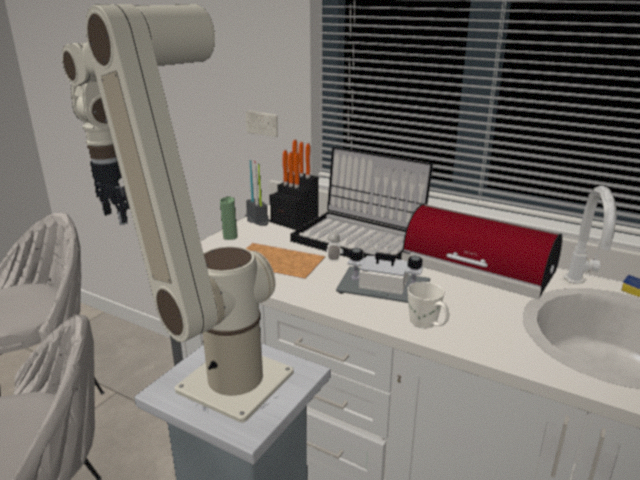

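View pics/side0.png

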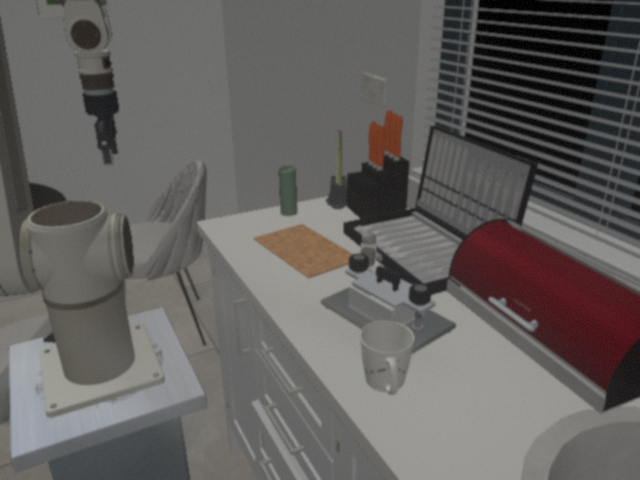

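View pics/wrist0.png

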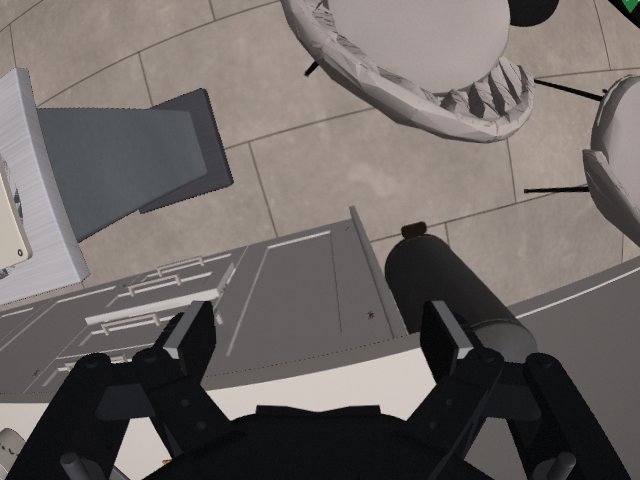

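The scene view shows the press near (380,275), with its nuts at about (356,255) and (415,262), the mat at (285,260), candle (228,217), shaker (334,246) and mug (427,305). In the side view the nuts are at (357,262) and (420,294), and the handle is at (388,280). Next I convert these to positions.

```bash
cat > h.py <<'E'
import numpy as np,cv2
from scipy.spatial.transform import Rotation as R
def cloud(c):
    K=c["K"];z=c["range_z"].astype(float);v,u=np.mgrid[0:480,0:640]
    x=(u-K[0,2])/K[0,0];y=(v-K[1,2])/K[1,1]
    P=np.stack([x*z,y*z,z],-1)@c["cam_to_world"][:3,:3].T+c["cam_to_world"][:3,3]
    P[z==0]=np.nan
    return P
def fcloud(c):  # fisheye wrist
    K=c["K"];z=c["range_z"].astype(float);v,u=np.mgrid[0:480,0:640]
    dx=u-K[0,2];dy=v-K[1,2];r=np.hypot(dx,dy)+1e-9;t=r/K[0,0]
    k=np.tan(t)/r
    P=np.stack([dx*k*z,dy*k*z,z],-1)@c["cam_to_world"][:3,:3].T+c["cam_to_world"][:3,3]
    P[(z==0)|(t>1.4)]=np.nan
    return P
E
python3 - <<'E'
from h import *
for n in ("scene","side"):
    c=dict(np.load(f"/tmp/{n}0.npz"));P=cloud(c);f=c["frame"].astype(int)
    ok=np.isfinite(P[...,0])
    W=ok&(P[...,0]>0.2)&(P[...,0]<0.9)&(abs(P[...,1])<0.7)
    # top black stuff near the press
    blk=W&(f.max(-1)<60)&(P[...,2]>0.06)&(P[...,2]<0.13)&(P[...,0]<0.6)
    m,l,s,cen=cv2.connectedComponentsWithStats(blk.astype(np.uint8))
    for i in range(1,m):
        if s[i,4]>10:
            q=P[l==i]; print(n,"blk",s[i],np.round(np.median(q,0),3),np.round(q.min(0),3),np.round(q.max(0),3))
    hsv=cv2.cvtColor(c["frame"],cv2.COLOR_BGR2HSV)
    mat=W&(hsv[...,0]>5)&(hsv[...,0]<20)&(hsv[...,1]>100)&(P[...,2]<0.03)
    mm=P[mat][:,:2]; print("mat",mat.sum(),cv2.minAreaRect(mm.astype(np.float32)))
    gr=W&(hsv[...,0]>35)&(hsv[...,0]<85)&(hsv[...,1]>60)
    q=P[gr]; print("green",len(q),np.round(np.nanpercentile(q,[2,50,98],0),3).tolist())
    I=cv2.resize(c["frame"][200:400,220:480],None,fx=3,fy=3,interpolation=cv2.INTER_CUBIC)
    cv2.imwrite(f"pics/{n}0z.png",I)
E
```

```text
scene blk [349 250  15  11 115] [ 0.516 -0.034  0.104] [ 0.505 -0.047  0.091] [ 0.539 -0.008  0.117]
scene blk [376 253  20  12 123] [ 0.545 -0.112  0.107] [ 0.532 -0.139  0.083] [ 0.556 -0.084  0.119]
scene blk [408 258  14  11 108] [ 0.553 -0.198  0.103] [ 0.544 -0.213  0.087] [ 0.568 -0.177  0.117]
mat 1257 ((0.6319526433944702, 0.21705690026283264), (0.29602712392807007, 0.307679146528244), 66.13321685791016)
green 254 [[0.546, -0.523, 0.015], [0.768, 0.484, 0.095], [0.883, 0.506, 0.215]]
side blk [350 255  19  17 217] [ 0.521 -0.04   0.104] [ 0.508 -0.048  0.087] [ 0.548 -0.02   0.114]
side blk [377 267  23  23 281] [ 0.546 -0.116  0.107] [ 0.536 -0.141  0.083] [ 0.56  -0.084  0.117]
side blk [410 283  21  22 295] [ 0.558 -0.205  0.105] [ 0.545 -0.215  0.087] [ 0.585 -0.173  0.114]
mat 2426 ((0.5384910702705383, 0.2549804747104645), (0.15461668372154236, 0.25972747802734375), 7.434227466583252)
green 92 [[0.76, 0.478, 0.07], [0.767, 0.489, 0.126], [0.772, 0.495, 0.215]]
```

View pics/side0z.png

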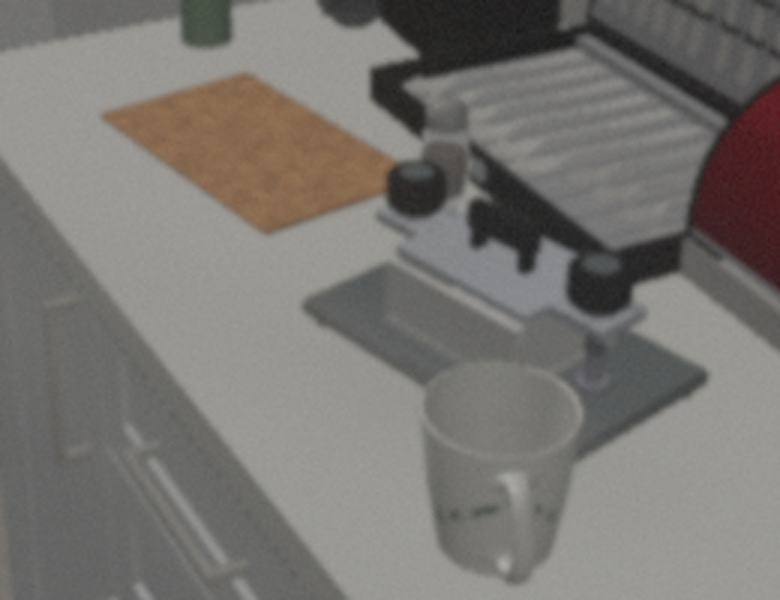

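View pics/scene0z.png

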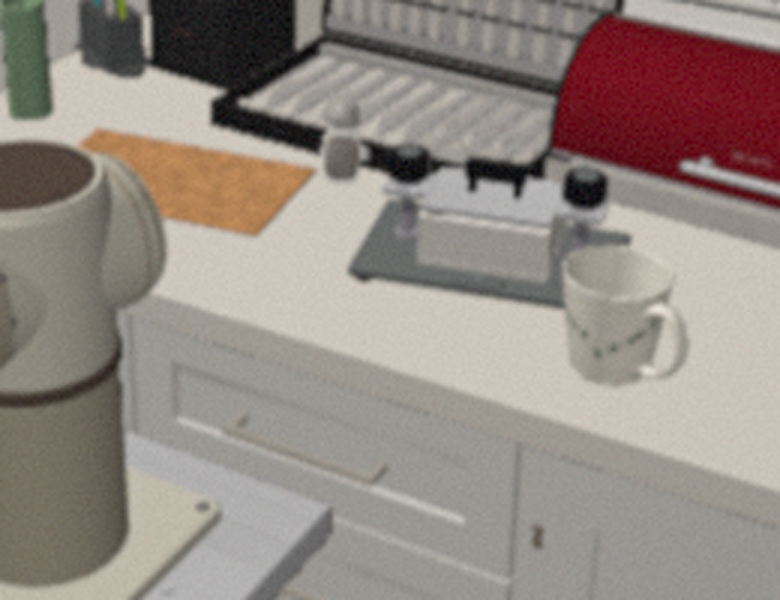

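```bash
python3 - <<'E'
from workcell import bot
from h import *
for n in ("scene","side"):
    c=bot.camera(n);P=cloud(c)
    for q in ("mug","shaker","candle","mat"):
        r=bot.outline_of(q,n)
        if not r: print(n,q,None);continue
        m=cv2.erode(r[0]["mask"].astype(np.uint8),np.ones((3,3)))>0
        p=P[m];p=p[np.isfinite(p[:,0])]
        print(n,q,round(r[0]["p"],2),np.round(np.percentile(p,[3,50,97],0),3).tolist())
        if q=="mat": print(cv2.minAreaRect(p[:,:2].astype(np.float32)))
E
```

```text
scene mug 0.76 [[0.395, -0.326, 0.016], [0.412, -0.28, 0.069], [0.484, -0.235, 0.096]]
scene shaker 0.68 [[0.616, 0.088, 0.012], [0.625, 0.099, 0.053], [0.64, 0.116, 0.09]]
scene candle 0.57 [[0.576, 0.478, 0.015], [0.588, 0.493, 0.083], [0.618, 0.52, 0.141]]
scene mat 0.97 [[0.482, 0.135, 0.004], [0.557, 0.213, 0.008], [0.613, 0.361, 0.012]]
((0.5407347083091736, 0.2572970986366272), (0.1526874303817749, 0.26550471782684326), 5.049971103668213)
side mug 0.61 [[0.396, -0.342, 0.016], [0.429, -0.285, 0.069], [0.48, -0.23, 0.096]]
side shaker None
side candle 0.63 [[0.579, 0.478, 0.013], [0.595, 0.487, 0.082], [0.618, 0.521, 0.139]]
side mat 0.72 [[0.465, 0.134, 0.005], [0.535, 0.246, 0.008], [0.609, 0.375, 0.01]]
((0.5387443900108337, 0.25772061944007874), (0.15268132090568542, 0.2668781280517578), 8.183281898498535)
```

```bash
cat >> h.py <<'E'
def rows(obs,pos,phi,n):
    """rows in tool axes from measured pose to TCP pos, jaws (tool y) at angle phi deg, tool down"""
    R0=R.from_quat(obs["tool_rot"]);p0=np.array(obs["eef_pos"])
    z=np.array([0,0,-1.]);y=np.array([np.cos(np.radians(phi)),np.sin(np.radians(phi)),0]);x=np.cross(y,z)
    R1=R.from_matrix(np.stack([x,y,z],1))
    rv=(R0.inv()*R1).as_rotvec()
    print("total dpos mm",np.round((np.array(pos)-p0)*1e3,1),"rotvec",np.round(rv,3))
    Rc=R0;out=[]
    step=(np.array(pos)-p0)/n*1e3
    for i in range(n):
        out+=list(np.round(Rc.inv().apply(step),1))+list(np.round(rv/n,3)); Rc=Rc*R.from_rotvec(rv/n)
    print(", ".join("%g"%(v+0) for v in out))
E
python3 - <<'E'
from workcell import bot
from h import *
rows(bot.get_obs(),[0.53,-0.115,0.30],58,20)
E
```

```text
total dpos mm [ 400.6 -598.    57.7] rotvec [ 0.    -0.     0.297]
-27.1, -23.7, -2.9, 0, 0, 0.015, -27.4, -23.3, -2.9, 0, 0, 0.015, -27.8, -22.9, -2.9, 0, 0, 0.015, -28.1, -22.5, -2.9, 0, 0, 0.015, -28.4, -22, -2.9, 0, 0, 0.015, -28.8, -21.6, -2.9, 0, 0, 0.015, -29.1, -21.2, -2.9, 0, 0, 0.015, -29.4, -20.8, -2.9, 0, 0, 0.015, -29.7, -20.3, -2.9, 0, 0, 0.015, -30, -19.9, -2.9, 0, 0, 0.015, -30.3, -19.4, -2.9, 0, 0, 0.015, -30.6, -19, -2.9, 0, 0, 0.015, -30.9, -18.5, -2.9, 0, 0, 0.015, -31.1, -18.1, -2.9, 0, 0, 0.015, -31.4, -17.6, -2.9, 0, 0, 0.015, -31.6, -17.1, -2.9, 0, 0, 0.015, -31.9, -16.7, -2.9, 0, 0, 0.015, -32.1, -16.2, -2.9, 0, 0, 0.015, -32.4, -15.7, -2.9, 0, 0, 0.015, -32.6, -15.2, -2.9, 0, 0, 0.015
```

{"op": "play_rows", "data": {
  "plan": [-27, -24, -3, 0, 0, 0.015, -27, -23, -3, 0, 0, 0.015, -28, -23, -3, 0, 0, 0.015, -28, -22, -3, 0, 0, 0.015, -28, -22, -3, 0, 0, 0.015, -29, -22, -3, 0, 0, 0.015, -29, -21, -3, 0, 0, 0.015, -29, -21, -3, 0, 0, 0.015, -30, -20, -3, 0, 0, 0.015, -30, -20, -3, 0, 0, 0.015, -30, -19, -3, 0, 0, 0.015, -31, -19, -3, 0, 0, 0.015, -31, -18, -3, 0, 0, 0.015, -31, -18, -3, 0, 0, 0.015, -31, -18, -3, 0, 0, 0.015, -32, -17, -3, 0, 0, 0.015, -32, -17, -3, 0, 0, 0.015, -32, -16, -3, 0, 0, 0.015, -32, -16, -3, 0, 0, 0.015, -32, -15, -3, 0, 0, 0.015]
}}

```text
clock: 4.5
eef_pos: [0.5284, -0.1154, 0.3024]
tool_rot: [0.278, 0.961, 0.0, 0.0]
ft_force: [0.2, 0.6, -0.2]
grip_width: 0.0851
```

{"op": "play_rows", "data": {
  "plan": [0, 0, 0, 0, 0, 0, 0, 0, 0, 0, 0, 0],
  "hand": 60
}}

```text
clock: 4.75
eef_pos: [0.5274, -0.114, 0.302]
tool_rot: [0.277, 0.961, 0.0, -0.001]
ft_force: [-0.2, -0.7, 0.5]
grip_width: 0.052
```

```bash
python3 - <<'E'
from workcell import bot
from h import *
c=bot.camera("wrist"); cv2.imwrite("pics/w1.png",c["frame"]); np.savez("/tmp/w1.npz",**c)
o=bot.get_obs()
for k in ("joint_pos","eef_pos","tool_rot","ft_force","ft_torque","grip_width"): print(k,np.round(o[k],4))
P=fcloud(c)
for q in ("left_nut_axis","right_nut_axis","handle","plate","mug","shaker"):
    r=bot.outline_of(q,"wrist")
    for d in r[:2]:
        p=P[d["mask"]];p=p[np.isfinite(p[:,0])]
        print(q,round(d["p"],2),np.round(d["point"]),np.round(np.percentile(p,[3,50,97],0),3).tolist())
E
```

```text
joint_pos [-2.1250e-01  3.0580e-01  2.4690e-01  1.5127e+00  3.0000e-04  3.4870e-01]
eef_pos [ 0.5273 -0.1137  0.3022]
tool_rot [ 2.770e-01  9.609e-01  1.000e-04 -4.000e-04]
ft_force [0.4228 0.6073 0.3989]
ft_torque [0.0881 0.0312 0.0393]
grip_width 0.051
left_nut_axis 0.59 [177. 316.] [[0.463, -0.229, 0.015], [0.508, -0.094, 0.018], [0.632, 0.015, 0.07]]
right_nut_axis 0.94 [174. 319.] [[0.464, -0.228, 0.016], [0.507, -0.094, 0.018], [0.631, 0.014, 0.07]]
handle 0.85 [216. 334.] [[0.506, -0.173, 0.076], [0.545, -0.106, 0.078], [0.591, -0.044, 0.112]]
mug 0.58 [214. 146.] [[0.398, -0.315, 0.006], [0.437, -0.292, 0.057], [0.479, -0.228, 0.094]]
mug 0.37 [174. 322.] [[0.462, -0.228, 0.015], [0.508, -0.09, 0.018], [0.631, 0.015, 0.07]]
shaker 0.68 [178. 525.] [[0.618, 0.089, 0.007], [0.629, 0.099, 0.06], [0.649, 0.118, 0.089]]
```

View pics/w1.png

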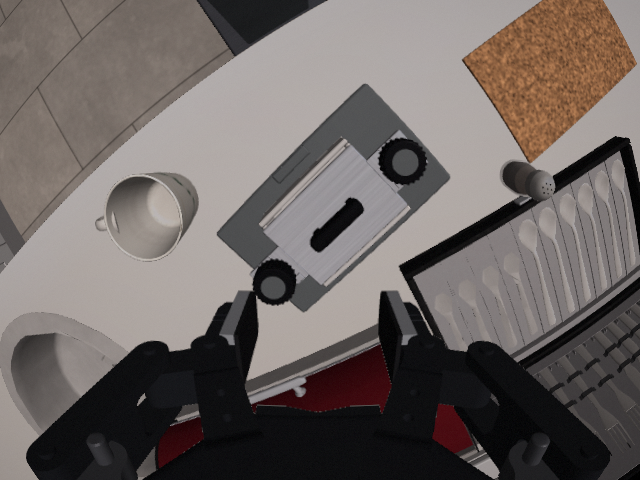

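Both nuts show clearly, the left at (403,161) and the right at (274,283), with the handle at (337,225). I'll fit their centres.

```bash
python3 - <<'E'
from h import *
c=dict(np.load("/tmp/w1.npz"));P=fcloud(c);f=c["frame"].astype(int)
box=np.zeros((480,640),bool);box[120:310,240:440]=1
m=box&(P[...,2]>0.104)&(P[...,2]<0.118)
n,l,s,ce=cv2.connectedComponentsWithStats(m.astype(np.uint8))
for i in range(1,n):
    if s[i,4]>60:
        q=P[l==i]; (cc,r)=cv2.minEnclosingCircle(q[:,:2].astype(np.float32)); print(s[i],np.round(q.mean(0),4),np.round(cc,4),round(r,4),np.round(cv2.minAreaRect(q[:,:2].astype(np.float32))[1],4),"z",np.round(np.percentile(q[:,2],[5,50,95]),4))
E
```

```text
[ 381  138   46   48 1606] [ 0.5295 -0.0256  0.11  ] [ 0.5305 -0.0251] 0.0216 [0.0417 0.041 ] z [0.1073 0.1101 0.1118]
[ 310  200   54   53 1029] [ 0.5478 -0.1071  0.1115] [ 0.5486 -0.1079] 0.0302 [0.0151 0.0601] z [0.107  0.1119 0.1136]
[ 252  265   43   41 1311] [ 0.5666 -0.1892  0.1098] [ 0.5671 -0.1907] 0.0219 [0.0412 0.0417] z [0.1069 0.11   0.1116]
```

```bash
python3 - <<'E'
from workcell import bot
from h import *
rows(bot.get_obs(),[0.530,-0.025,0.16],58,6)
E
```

```text
total dpos mm [   2.4   88.7 -142.6] rotvec [ 0.     0.    -0.002]
7.5, 12.7, 23.8, 0, 0, 0, 7.5, 12.7, 23.8, 0, 0, 0, 7.5, 12.7, 23.8, 0, 0, 0, 7.5, 12.7, 23.8, 0, 0, 0, 7.5, 12.7, 23.8, 0, 0, 0, 7.5, 12.7, 23.8, 0, 0, 0
```

{"op": "play_rows", "data": {
  "plan": [7.5, 12.7, 24, 0, 0, 0, 7.5, 12.7, 24, 0, 0, 0, 7.5, 12.7, 24, 0, 0, 0, 7.5, 12.7, 24, 0, 0, 0, 7.5, 12.7, 24, 0, 0, 0, 7.5, 12.7, 24, 0, 0, 0, 0, 0, 0, 0, 0, 0, 0, 0, 0, 0, 0, 0],
  "hand": 75
}}

```text
clock: 6.1
eef_pos: [0.5308, -0.026, 0.1593]
tool_rot: [0.277, 0.961, -0.0, 0.001]
ft_force: [-0.2, -0.1, 0.1]
grip_width: 0.0642
```

```bash
python3 - <<'E'
from workcell import bot
from h import *
c=bot.camera("wrist"); cv2.imwrite("pics/w2.png",c["frame"])
P=fcloud(c);o=bot.get_obs()
print(np.round(o["eef_pos"],4),np.round(o["ft_torque"],3),np.round(o["ft_force"],2))
m=(P[...,2]>0.104)&(P[...,2]<0.118)&(np.hypot(P[...,0]-.53,P[...,1]+.025)<.04)
q=P[m];print(len(q),cv2.minEnclosingCircle(q[:,:2].astype(np.float32)),np.median(q[:,2]))
rows(o,[0.530,-0.025,0.094],58,6)
E
```

```text
[ 0.5311 -0.0263  0.1596] [0.044 0.047 0.004] [0.22 0.48 0.21]
4432 ((0.5303871035575867, -0.024922208860516548), 0.02152889221906662) 0.11010798432073543
total dpos mm [ -1.1   1.3 -65.6] rotvec [ 0.001  0.002 -0.004]
0.3, 0.1, 10.9, 0, 0, -0.001, 0.3, 0.1, 10.9, 0, 0, -0.001, 0.3, 0.1, 10.9, 0, 0, -0.001, 0.3, 0.1, 10.9, 0, 0, -0.001, 0.3, 0.1, 10.9, 0, 0, -0.001, 0.3, 0.1, 10.9, 0, 0, -0.001
```

View pics/w2.png

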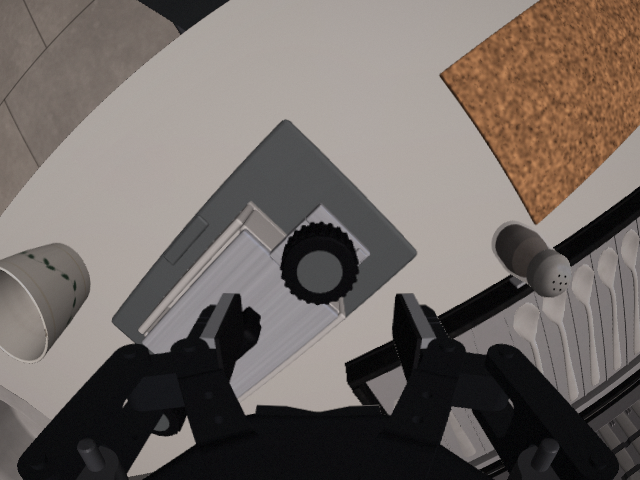

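The nut at (319,262) sits midway between the jaws (about 215 and 415). I'll descend and grip.

{"op": "play_rows", "data": {
  "plan": [0.5, 0, 11, 0, 0, -0.001, 0.5, 0, 11, 0, 0, -0.001, 0.5, 0, 11, 0, 0, -0.001, 0, 0, 11, 0, 0, 0, 0, 0, 11, 0, 0, 0, 0, 0, 10, 0, 0, 0, 0, 0, 0, 0, 0, 0, 0, 0, 0, 0, 0, 0]
}}

```text
clock: 7.15
eef_pos: [0.5293, -0.025, 0.0935]
tool_rot: [0.276, 0.961, 0.0, 0.0]
ft_force: [-0.0, -1.3, -0.1]
grip_width: 0.064
```

{"op": "play_rows", "data": {
  "plan": [0, 0, 0, 0, 0, 0, 0, 0, 0, 0, 0, 0, 0, 0, 0, 0, 0, 0, 0, 0, 0, 0, 0, 0],
  "hand": 0
}}

```text
clock: 7.65
eef_pos: [0.5298, -0.0246, 0.0943]
tool_rot: [0.276, 0.961, 0.001, 0.001]
ft_force: [0.3, 2.8, 5.9]
grip_width: 0.0384
```

```bash
cat > s.py <<'E'
from workcell import bot
from h import *
o=bot.get_obs()
print("p",np.round(o["eef_pos"],4),"rot",np.round(R.from_quat(o["tool_rot"]).as_matrix()[:,1],3),"T",np.round(o["ft_torque"],3),"F",np.round(o["ft_force"],2),"q6",round(o["joint_pos"][5],3),"w",round(float(o["grip_width"]),4),"tau6",round(o["tau"][5],3))
E
python3 s.py
```

```text
p [ 0.5298 -0.0246  0.0943] rot [0.53  0.848 0.002] T [0.528 0.041 0.001] F [0.31 2.76 5.88] q6 0.512 w 0.0384 tau6 -0.012
```

{"op": "play_rows", "data": {
  "plan": [0, 0, 0, 0, 0, -0.02, 0, 0, 0, 0, 0, -0.02, 0, 0, 0, 0, 0, -0.02, 0, 0, 0, 0, 0, 0]
}}

```text
clock: 8.15
eef_pos: [0.5298, -0.0246, 0.0945]
tool_rot: [0.247, 0.969, 0.001, 0.001]
ft_force: [-1.5, 2.2, 7.3]
grip_width: 0.0382
```

```bash
python3 s.py
```

```text
p [ 0.5298 -0.0246  0.0945] rot [0.478 0.878 0.002] T [ 0.563  0.153 -0.151] F [-1.52  2.23  7.26] q6 0.452 w 0.0382 tau6 -0.204
```

{"op": "play_rows", "data": {
  "plan": [0, 0, 0, 0, 0, -0.02, 0, 0, 0, 0, 0, -0.02, 0, 0, 0, 0, 0, -0.02]
}}

```text
clock: 8.52
eef_pos: [0.5298, -0.0247, 0.0948]
tool_rot: [0.217, 0.976, 0.001, 0.001]
ft_force: [-1.2, 2.6, 9.8]
grip_width: 0.0385
```

```bash
python3 s.py
```

```text
p [ 0.5298 -0.0247  0.0948] rot [0.424 0.905 0.002] T [ 0.578  0.355 -0.195] F [-1.22  2.61  9.8 ] q6 0.391 w 0.0385 tau6 -0.067
```

{"op": "play_rows", "data": {
  "plan": [0, 0, -0.2, 0, 0, -0.03, 0, 0, -0.2, 0, 0, -0.03, 0, 0, -0.2, 0, 0, -0.03]
}}

```text
clock: 8.9
eef_pos: [0.5298, -0.0247, 0.0952]
tool_rot: [0.173, 0.985, 0.001, 0.001]
ft_force: [-0.8, 1.1, 7.9]
grip_width: 0.0385
```

```bash
python3 s.py
```

```text
p [ 0.5298 -0.0247  0.0952] rot [0.341 0.94  0.001] T [ 0.437  0.286 -0.18 ] F [-0.84  1.12  7.93] q6 0.301 w 0.0385 tau6 0.005
```

The left nut turns anticlockwise against a steady 0.18 N m or so and pushes up, so it is coming loose. I'll continue that way.

{"op": "play_rows", "data": {
  "plan": [0, 0, -0.4, 0, 0, -0.08, 0, 0, -0.4, 0, 0, -0.08, 0, 0, -0.4, 0, 0, -0.08, 0, 0, -0.4, 0, 0, -0.08, 0, 0, -0.4, 0, 0, -0.08, 0, 0, -0.4, 0, 0, -0.08]
}}

```text
clock: 9.65
eef_pos: [0.5297, -0.0252, 0.0977]
tool_rot: [-0.067, 0.998, -0.0, 0.001]
ft_force: [-1.0, 1.2, 8.6]
grip_width: 0.0382
```

```bash
python3 s.py
```

```text
p [ 0.5297 -0.0252  0.0977] rot [-0.133  0.991 -0.001] T [ 0.246  0.235 -0.246] F [-0.98  1.17  8.61] q6 -0.181 w 0.0382 tau6 0.328
```

{"op": "play_rows", "data": {
  "plan": [0, 0, -0.4, 0, 0, -0.07, 0, 0, -0.4, 0, 0, -0.07, 0, 0, -0.4, 0, 0, -0.07, 0, 0, -0.4, 0, 0, -0.07, 0, 0, -0.4, 0, 0, -0.07, 0, 0, -0.4, 0, 0, -0.07, 0, 0, -0.4, 0, 0, -0.07, 0, 0, -0.4, 0, 0, -0.07, 0, 0, 0, 0, 0, 0]
}}

```text
clock: 10.78
eef_pos: [0.5299, -0.0257, 0.1005]
tool_rot: [-0.339, 0.941, -0.001, 0.001]
ft_force: [-0.2, 0.2, 6.3]
grip_width: 0.0386
```

```bash
python3 s.py
```

```text
p [ 0.5299 -0.0257  0.1005] rot [-0.637  0.771 -0.003] T [-0.023 -0.054 -0.132] F [-0.24  0.17  6.29] q6 -0.738 w 0.0386 tau6 -0.241
```

{"op": "play_rows", "data": {
  "plan": [0, 0, 0, 0, 0, 0, 0, 0, 0, 0, 0, 0, 0, 0, -15, 0, 0, 0, 0, 0, -20, 0, 0, 0, 0, 0, -20, 0, 0, 0, 0, 0, -10, 0, 0, 0, 0, 0, 0, 0, 0, 0],
  "hand": 75
}}

```text
clock: 11.65
eef_pos: [0.5297, -0.0251, 0.1656]
tool_rot: [-0.339, 0.941, -0.0, 0.001]
ft_force: [0.1, 0.7, 0.1]
grip_width: 0.0643
```

```bash
python3 - <<'E'
from workcell import bot
from h import *
o=bot.get_obs();print(np.round(o["eef_pos"],4),o["grip_width"])
rows(o,[0.567,-0.190,0.155],120,8)
c=bot.camera("wrist"); cv2.imwrite("pics/w3.png",c["frame"])
P=fcloud(c)
m=(P[...,2]>0.104)&(P[...,2]<0.122)&(np.hypot(P[...,0]-.53,P[...,1]+.025)<.04)
q=P[m];print(len(q),cv2.minEnclosingCircle(q[:,:2].astype(np.float32)),np.median(q[:,2]))
E
```

```text
[ 0.5297 -0.0251  0.1656] 0.06429264140069847
total dpos mm [  37.3 -164.9  -10.6] rotvec [-0.001  0.002  0.168]
9.5, -18.9, 1.3, 0, 0, 0.021, 9.2, -19.1, 1.3, 0, 0, 0.021, 8.7, -19.2, 1.3, 0, 0, 0.021, 8.3, -19.4, 1.3, 0, 0, 0.021, 7.9, -19.6, 1.3, 0, 0, 0.021, 7.5, -19.8, 1.3, 0, 0, 0.021, 7.1, -19.9, 1.3, 0, 0, 0.021, 6.7, -20.1, 1.3, 0, 0, 0.021
4593 ((0.5303435921669006, -0.0250640120357275), 0.021476497873663902) 0.11622166196161046
```

View pics/w3.png

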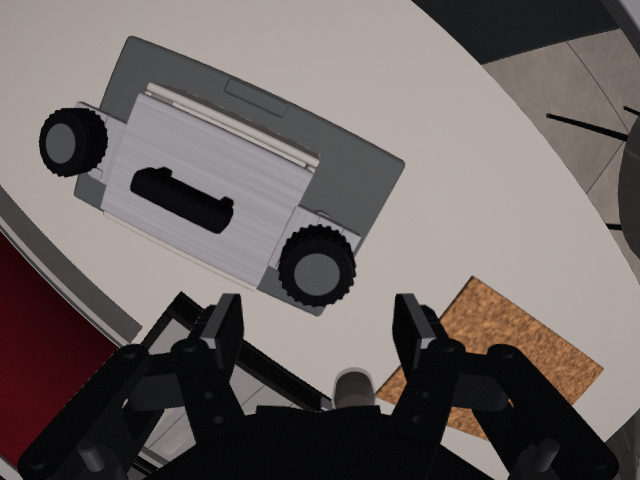

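The left nut, now at (317,267), has its top at 116.2 mm, which is 6.1 mm higher, so it is loose. Next is the right nut.

{"op": "play_rows", "data": {
  "plan": [9.5, -19, 1, 0, 0, 0.021, 9, -19, 1, 0, 0, 0.021, 9, -19, 1, 0, 0, 0.021, 8, -19.5, 1, 0, 0, 0.021, 8, -19.5, 1, 0, 0, 0.021, 7.5, -20, 2, 0, 0, 0.021, 7, -20, 2, 0, 0, 0.021, 7, -20, 2, 0, 0, 0.021, 0, 0, 0, 0, 0, 0, 0, 0, 0, 0, 0, 0]
}}

```text
clock: 12.95
eef_pos: [0.5662, -0.1899, 0.1533]
tool_rot: [-0.259, 0.966, 0.0, -0.0]
ft_force: [1.2, -0.4, -0.9]
grip_width: 0.064
```

```bash
python3 - <<'E'
from workcell import bot
from h import *
c=bot.camera("wrist"); cv2.imwrite("pics/w4.png",c["frame"])
P=fcloud(c);o=bot.get_obs()
print(np.round(o["eef_pos"],4),np.round(o["ft_torque"],3),np.round(o["ft_force"],2))
m=(P[...,2]>0.104)&(P[...,2]<0.118)&(np.hypot(P[...,0]-.567,P[...,1]+.19)<.035)
q=P[m];print(len(q),cv2.minEnclosingCircle(q[:,:2].astype(np.float32)),np.median(q[:,2]))
rows(o,[0.567,-0.190,0.094],120,6)
E
```

```text
[ 0.5663 -0.1895  0.1534] [-0.006 -0.057 -0.013] [-0.83 -0.23 -0.02]
4621 ((0.5679247379302979, -0.1907213032245636), 0.02170279063284397) 0.11014588441463774
total dpos mm [  0.7  -0.5 -59.4] rotvec [ 0.001 -0.     0.   ]
-0.1, -0.1, 9.9, 0, 0, 0, -0.1, -0.1, 9.9, 0, 0, 0, -0.1, -0.1, 9.9, 0, 0, 0, -0.1, -0.1, 9.9, 0, 0, 0, -0.1, -0.1, 9.9, 0, 0, 0, -0.1, -0.1, 9.9, 0, 0, 0
```

View pics/w4.png

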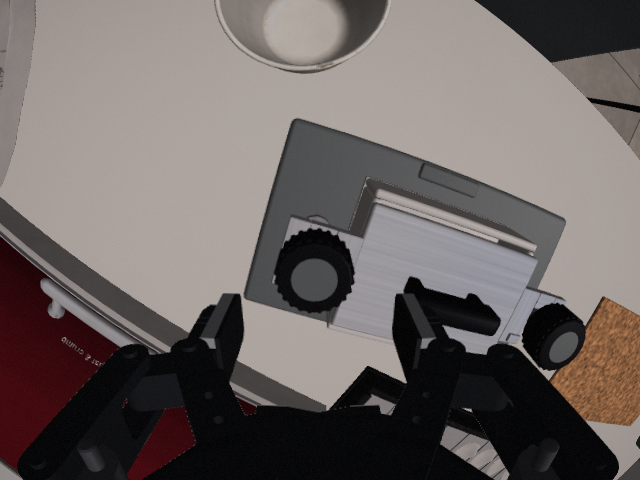

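The right nut at (314,270) lies midway between the jaws, with the handle's end near the right finger. I'll narrow the opening, shift about 1 mm and go down.

{"op": "play_rows", "data": {
  "plan": [-0.5, -1, 0, 0, 0, 0, 0, 0, 10, 0, 0, 0, 0, 0, 10, 0, 0, 0, 0, 0, 10, 0, 0, 0, 0, 0, 10, 0, 0, 0, 0, 0, 10, 0, 0, 0, 0, 0, 9, 0, 0, 0, 0, 0, 0, 0, 0, 0],
  "hand": 60
}}

```text
clock: 14.0
eef_pos: [0.5667, -0.1904, 0.0934]
tool_rot: [-0.259, 0.966, 0.001, -0.001]
ft_force: [-0.5, -0.1, -0.2]
grip_width: 0.0514
```

{"op": "play_rows", "data": {
  "plan": [0, 0, 0, 0, 0, 0, 0, 0, 0, 0, 0, 0, 0, 0, 0, 0, 0, 0],
  "hand": 0
}}

```text
clock: 14.38
eef_pos: [0.5677, -0.1911, 0.095]
tool_rot: [-0.258, 0.966, -0.001, 0.0]
ft_force: [-0.5, -2.1, 0.9]
grip_width: 0.038
```

```bash
python3 s.py
```

```text
p [ 0.5677 -0.1911  0.095 ] rot [-0.499  0.866 -0.001] T [-0.344  0.012  0.008] F [-0.49 -2.08  0.94] q6 -0.847 w 0.038 tau6 -0.013
```

Gripped. Given opposite threads this nut should come loose clockwise, so I test that gently.

{"op": "play_rows", "data": {
  "plan": [0, 0, 0, 0, 0, 0.02, 0, 0, 0, 0, 0, 0.02, 0, 0, 0, 0, 0, 0.02, 0, 0, 0, 0, 0, 0]
}}

```text
clock: 14.88
eef_pos: [0.5677, -0.191, 0.0952]
tool_rot: [-0.229, 0.973, -0.001, 0.0]
ft_force: [-0.9, -4.7, 5.5]
grip_width: 0.0383
```

```bash
python3 s.py
```

```text
p [ 0.5677 -0.191   0.0952] rot [-0.447  0.895 -0.001] T [-0.563  0.185  0.207] F [-0.93 -4.71  5.45] q6 -0.787 w 0.0383 tau6 0.202
```

{"op": "play_rows", "data": {
  "plan": [0, 0, -0.2, 0, 0, 0.03, 0, 0, -0.2, 0, 0, 0.03, 0, 0, -0.2, 0, 0, 0.03]
}}

```text
clock: 15.25
eef_pos: [0.5676, -0.191, 0.0956]
tool_rot: [-0.185, 0.983, -0.0, 0.0]
ft_force: [-1.1, -3.7, 5.0]
grip_width: 0.0384
```

```bash
python3 s.py
```

```text
p [ 0.5676 -0.191   0.0956] rot [-0.363  0.932 -0.001] T [-0.665  0.239  0.254] F [-1.14 -3.73  5.  ] q6 -0.696 w 0.0384 tau6 -0.02
```

{"op": "play_rows", "data": {
  "plan": [0, 0, -0.2, 0, 0, 0.03, 0, 0, -0.2, 0, 0, 0.03, 0, 0, -0.2, 0, 0, 0.03, 0, 0, 0, 0, 0, 0]
}}

```text
clock: 15.75
eef_pos: [0.5676, -0.1909, 0.0961]
tool_rot: [-0.141, 0.99, -0.0, 0.0]
ft_force: [-0.6, -2.6, 5.3]
grip_width: 0.0383
```

```bash
python3 s.py
```

```text
p [ 0.5676 -0.1909  0.0961] rot [-0.279  0.96  -0.001] T [-0.754  0.128  0.219] F [-0.65 -2.58  5.27] q6 -0.607 w 0.0383 tau6 0.208
```

The torque holds at about 0.2 N m and z rises, so it is loosening at 0.24 rad. I'll go on to about 1.25 rad.

{"op": "play_rows", "data": {
  "plan": [0, 0, -0.35, 0, 0, 0.07, 0, 0, -0.35, 0, 0, 0.07, 0, 0, -0.35, 0, 0, 0.07, 0, 0, -0.35, 0, 0, 0.07, 0, 0, -0.35, 0, 0, 0.07, 0, 0, -0.35, 0, 0, 0.07, 0, 0, -0.35, 0, 0, 0.07]
}}

```text
clock: 16.62
eef_pos: [0.5676, -0.1906, 0.0985]
tool_rot: [0.105, 0.995, 0.0, 0.0]
ft_force: [0.4, -3.0, 6.0]
grip_width: 0.0386
```

```bash
python3 s.py
```

```text
p [ 0.5676 -0.1906  0.0985] rot [0.208 0.978 0.   ] T [-0.543  0.099  0.184] F [ 0.35 -3.    6.  ] q6 -0.115 w 0.0386 tau6 -0.277
```

{"op": "play_rows", "data": {
  "plan": [0, 0, -0.4, 0, 0, 0.07, 0, 0, -0.4, 0, 0, 0.07, 0, 0, -0.4, 0, 0, 0.07, 0, 0, -0.4, 0, 0, 0.07, 0, 0, -0.4, 0, 0, 0.07, 0, 0, -0.4, 0, 0, 0.07, 0, 0, -0.4, 0, 0, 0.07, 0, 0, 0, 0, 0, 0]
}}

```text
clock: 17.62
eef_pos: [0.5677, -0.1903, 0.1009]
tool_rot: [0.341, 0.94, 0.0, 0.0]
ft_force: [0.9, -1.7, 4.0]
grip_width: 0.0384
```

```bash
python3 s.py
```

```text
p [ 0.5677 -0.1903  0.1009] rot [0.641 0.767 0.001] T [-0.358 -0.19   0.103] F [ 0.89 -1.68  3.98] q6 0.372 w 0.0384 tau6 0.264
```

{"op": "play_rows", "data": {
  "plan": [0, 0, 0, 0, 0, 0, 0, 0, 0, 0, 0, 0, 0, 0, -15, 0, 0, 0, 0, 0, -20, 0, 0, 0, 0, 0, -20, 0, 0, 0, 0, 0, -15, 0, 0, 0, 0, 0, 0, 0, 0, 0],
  "hand": 65
}}

```text
clock: 18.5
eef_pos: [0.5684, -0.1909, 0.1729]
tool_rot: [0.341, 0.94, 0.0, 0.002]
ft_force: [-0.3, 0.5, -0.4]
grip_width: 0.0554
```

```bash
python3 - <<'E'
from workcell import bot
from h import *
c=bot.camera("wrist"); cv2.imwrite("pics/w5.png",c["frame"])
P=fcloud(c);o=bot.get_obs()
print(np.round(o["eef_pos"],4),o["grip_width"])
for cx,cy,rr in((.567,-.19,.035),(.53,-.025,.035),(.5485,-.1077,.04)):
    m=(P[...,2]>0.100)&(P[...,2]<0.122)&(np.hypot(P[...,0]-cx,P[...,1]-cy)<rr)
    q=P[m];print(len(q))
    if len(q): print(cv2.minAreaRect(q[:,:2].astype(np.float32)),np.median(q[:,2]))
E
```

```text
[ 0.5676 -0.1907  0.1716] 0.05524293254179128
4442
((0.5676719546318054, -0.19069139659404755), (0.042418573051691055, 0.04215691238641739), 7.988492488861084) 0.116023375699107
4046
((0.5315747857093811, -0.02565094083547592), (0.04355880618095398, 0.04020598530769348), 56.88303756713867) 0.11607278958703424
3012
((0.5490567088127136, -0.10800588130950928), (0.014771309681236744, 0.05983710289001465), 12.322304725646973) 0.11202503188379428
```

View pics/w5.png

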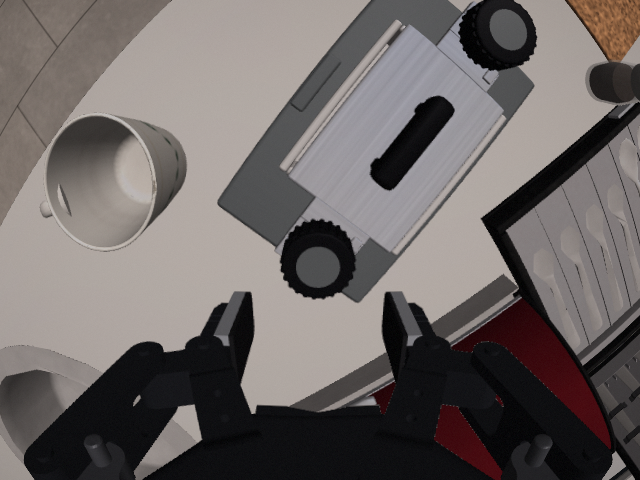

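Both nuts have risen 6 mm, with their tops at 116 mm. The handle is at (412,142), world (0.549, -0.108), with a yaw of 12.5°. I'll move over it.

```bash
python3 - <<'E'
from workcell import bot
from h import *
rows(bot.get_obs(),[0.549,-0.108,0.155],12.6,8)
E
```

```text
total dpos mm [-18.6  82.7 -16.6] rotvec [0.001 0.001 0.654]
8.4, 6.4, 2.1, 0, 0, 0.082, 8.9, 5.7, 2.1, 0, 0, 0.082, 9.4, 5, 2.1, 0, 0, 0.082, 9.7, 4.2, 2.1, 0, 0, 0.082, 10, 3.4, 2.1, 0, 0, 0.082, 10.3, 2.6, 2.1, 0, 0, 0.082, 10.5, 1.7, 2.1, 0, 0, 0.082, 10.6, 0.8, 2.1, 0, 0, 0.082
```

{"op": "play_rows", "data": {
  "plan": [8.5, 6.5, 2, 0, 0, 0.082, 9, 5.7, 2, 0, 0, 0.082, 9.4, 5, 2, 0, 0, 0.082, 9.7, 4.2, 2, 0, 0, 0.082, 10, 3.4, 2, 0, 0, 0.082, 10.3, 2.6, 2, 0, 0, 0.082, 10.5, 1.7, 2, 0, 0, 0.082, 10.6, 0.8, 2, 0, 0, 0.082, 0, 0, 0, 0, 0, 0, 0, 0, 0, 0, 0, 0]
}}

```text
clock: 19.8
eef_pos: [0.5485, -0.1079, 0.1545]
tool_rot: [0.626, 0.78, -0.0, -0.0]
ft_force: [-0.0, 0.3, -0.5]
grip_width: 0.0558
```

```bash
python3 - <<'E'
from workcell import bot
from h import *
c=bot.camera("wrist"); cv2.imwrite("pics/w6.png",c["frame"])
P=fcloud(c);o=bot.get_obs()
print(np.round(o["eef_pos"],4),o["grip_width"])
m=(P[...,2]>0.105)&(P[...,2]<0.120)&(np.hypot(P[...,0]-.5485,P[...,1]+.108)<.04)
q=P[m];print(len(q),cv2.minAreaRect(q[:,:2].astype(np.float32)),np.median(q[:,2]))
rows(o,[0.549,-0.108,0.096],12.6,6)
E
```

```text
[ 0.5486 -0.108   0.1547] 0.055624208247397916
2856 ((0.5489243268966675, -0.10705672204494476), (0.014106804504990578, 0.05949004739522934), 12.444637298583984) 0.11209113534941885
total dpos mm [  0.4   0.  -58.7] rotvec [-0.    -0.    -0.001]
0, 0.1, 9.8, 0, 0, 0, 0, 0.1, 9.8, 0, 0, 0, 0, 0.1, 9.8, 0, 0, 0, 0, 0.1, 9.8, 0, 0, 0, 0, 0.1, 9.8, 0, 0, 0, 0, 0.1, 9.8, 0, 0, 0
```

View pics/w6.png

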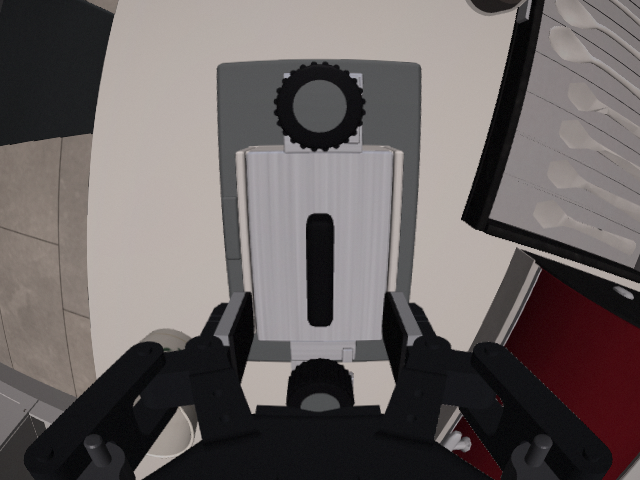

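The handle at (320,270) is centred between the jaws and at right angles to the closing direction. I'll go down and grip.

{"op": "play_rows", "data": {
  "plan": [0, 0.5, 10, 0, 0, 0, 0, 0, 10, 0, 0, 0, 0, 0, 10, 0, 0, 0, 0, 0, 10, 0, 0, 0, 0, 0, 10, 0, 0, 0, 0, 0, 8.5, 0, 0, 0, 0, 0, 0, 0, 0, 0]
}}

```text
clock: 20.72
eef_pos: [0.5486, -0.1075, 0.0955]
tool_rot: [0.626, 0.78, -0.0, -0.001]
ft_force: [-0.1, -0.3, -0.4]
grip_width: 0.0556
```

{"op": "play_rows", "data": {
  "plan": [0, 0, 0, 0, 0, 0, 0, 0, 0, 0, 0, 0, 0, 0, 0, 0, 0, 0, 0, 0, 0, 0, 0, 0],
  "hand": 0
}}

```text
clock: 21.22
eef_pos: [0.5496, -0.1077, 0.0971]
tool_rot: [0.626, 0.78, 0.0, 0.001]
ft_force: [-0.3, 0.4, 3.3]
grip_width: 0.0129
```

```bash
python3 s.py
```

```text
p [ 0.5496 -0.1077  0.0971] rot [0.976 0.216 0.001] T [-0.044  0.087  0.027] F [-0.28  0.41  3.34] q6 1.159 w 0.0129 tau6 0.005
```

Now a slow draw toward -x, raised a hair.

{"op": "play_rows", "data": {
  "plan": [0, -2, -0.5, 0, 0, 0, 0, -3, -0.5, 0, 0, 0, 0, -3, 0, 0, 0, 0, 0, -4, 0, 0, 0, 0]
}}

```text
clock: 21.72
eef_pos: [0.5369, -0.1102, 0.0971]
tool_rot: [0.626, 0.78, -0.0, -0.0]
ft_force: [0.7, 0.0, -2.0]
grip_width: 0.0132
```

```bash
python3 s.py
```

```text
p [ 0.5369 -0.1102  0.0971] rot [ 0.976  0.216 -0.001] T [ 0.043 -0.263  0.006] F [ 0.7   0.03 -1.96] q6 1.15 w 0.0132 tau6 0.033
```

Moving freely.

{"op": "play_rows", "data": {
  "plan": [0, -6, 0, 0, 0, 0, 0, -6, 0, 0, 0, 0, 0, -6, 0, 0, 0, 0, 0, -6, 0, 0, 0, 0, 0, -6, 0, 0, 0, 0, 0, -6, 0, 0, 0, 0, 0, -6, 0, 0, 0, 0, 0, -6, 0, 0, 0, 0, 0, -4, 0, 0, 0, 0, 0, 0, 0, 0, 0, 0]
}}

```text
clock: 22.98
eef_pos: [0.4864, -0.1215, 0.0975]
tool_rot: [0.626, 0.78, -0.0, -0.0]
ft_force: [0.4, 0.1, -3.2]
grip_width: 0.0129
```

```bash
python3 s.py; python3 - <<'E'
from workcell import bot
import cv2
cv2.imwrite("pics/w7.png",bot.camera("wrist")["frame"])
cv2.imwrite("pics/s7.png",cv2.resize(bot.camera("side")["frame"][160:420,220:540],None,fx=2.4,fy=2.4))
E
```

```text
p [ 0.4864 -0.1215  0.0975] rot [ 0.976  0.216 -0.   ] T [-0.007 -0.007 -0.023] F [ 0.37  0.06 -3.16] q6 1.108 w 0.0129 tau6 -0.008
```

View pics/s7.png

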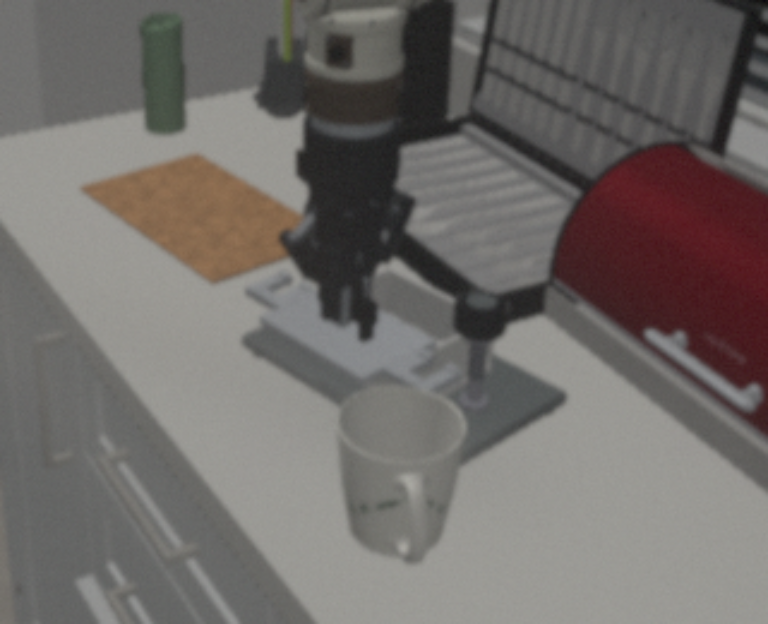

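View pics/w7.png

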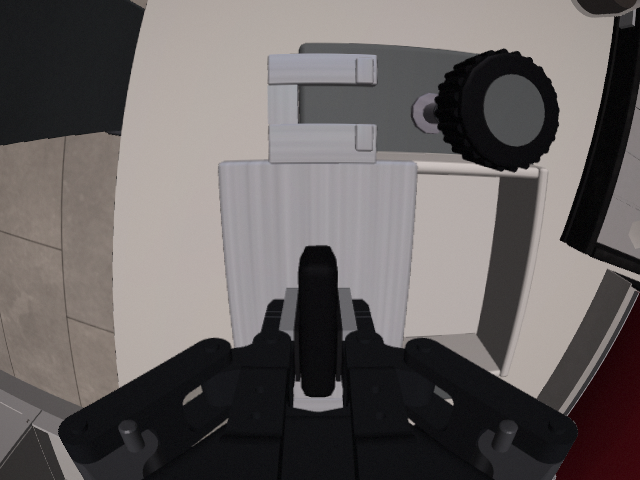

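The plate is 64 mm out. Its ear slots, at (320,110) in the wrist view, are clear of the post at (425,113), and the mug is untouched. I'll lift straight up and carry it over.

{"op": "play_rows", "data": {
  "plan": [0, 0, -4, 0, 0, 0, 0, 0, -8, 0, 0, 0, 0, 0, -12, 0, 0, 0, 0, 0, -16, 0, 0, 0, 0, 0, -16, 0, 0, 0, 0, 0, -16, 0, 0, 0, 0, 0, -12, 0, 0, 0, 0, 0, -8, 0, 0, 0, 0, 0, 0, 0, 0, 0]
}}

```text
clock: 24.2
eef_pos: [0.4871, -0.1215, 0.1901]
tool_rot: [0.626, 0.78, 0.0, 0.001]
ft_force: [0.1, 0.5, -3.4]
grip_width: 0.0128
```

```bash
python3 s.py; python3 - <<'E'
from workcell import bot
from h import *
rows(bot.get_obs(),[0.54,0.257,0.185],7,16)
E
```

```text
p [ 0.4871 -0.1215  0.1901] rot [0.976 0.216 0.001] T [ 0.012 -0.033 -0.029] F [ 0.14  0.51 -3.36] q6 1.108 w 0.0128 tau6 -0.0
total dpos mm [ 52.9 378.5  -5.1] rotvec [0.001 0.    0.096]
22.4, 8.3, 0.3, 0, 0, 0.006, 22.4, 8.2, 0.3, 0, 0, 0.006, 22.5, 8.1, 0.3, 0, 0, 0.006, 22.5, 7.9, 0.3, 0, 0, 0.006, 22.6, 7.8, 0.3, 0, 0, 0.006, 22.6, 7.7, 0.3, 0, 0, 0.006, 22.7, 7.5, 0.3, 0, 0, 0.006, 22.7, 7.4, 0.3, 0, 0, 0.006, 22.8, 7.3, 0.3, 0, 0, 0.006, 22.8, 7.1, 0.3, 0, 0, 0.006, 22.8, 7, 0.3, 0, 0, 0.006, 22.9, 6.9, 0.3, 0, 0, 0.006, 22.9, 6.7, 0.3, 0, 0, 0.006, 23, 6.6, 0.3, 0, 0, 0.006, 23, 6.4, 0.3, 0, 0, 0.006, 23, 6.3, 0.3, 0, 0, 0.006
```

{"op": "play_rows", "data": {
  "plan": [10, 4, 0, 0, 0, 0.006, 18, 7, 0, 0, 0, 0.006, 22, 8, 0, 0, 0, 0.006, 23, 8, 0, 0, 0, 0.006, 23, 8, 0, 0, 0, 0.006, 23, 8, 0, 0, 0, 0.006, 23, 8, 0, 0, 0, 0.006, 23, 8, 0, 0, 0, 0.006, 23, 7, 0, 0, 0, 0.006, 23, 7, 0, 0, 0, 0.006, 23, 7, 0, 0, 0, 0.006, 23, 7, 0, 0, 0, 0.006, 23, 7, 0, 0, 0, 0.006, 23, 7, 0, 0, 0, 0.006, 23, 6, 0, 0, 0, 0.006, 20, 6, 0, 0, 0, 0.006, 12, 2, 0, 0, 0, 0, 6, 1, 0, 0, 0, 0, 0, 0, 0, 0, 0, 0]
}}

```text
clock: 26.58
eef_pos: [0.5397, 0.2571, 0.1893]
tool_rot: [0.663, 0.749, -0.0, 0.0]
ft_force: [0.4, 0.3, -3.4]
grip_width: 0.0127
```

```bash
python3 s.py; python3 - <<'E'
from workcell import bot
from h import *
rows(bot.get_obs(),[0.54,0.257,0.045],7,10)
cv2.imwrite("pics/w8.png",bot.camera("wrist")["frame"])
cv2.imwrite("pics/s8.png",cv2.resize(bot.camera("side")["frame"][100:360,180:500],None,fx=2.4,fy=2.4))
E
```

```text
p [0.5397 0.2571 0.1893] rot [ 0.993  0.122 -0.   ] T [ 0.003 -0.004  0.02 ] F [ 0.39  0.34 -3.43] q6 1.893 w 0.0127 tau6 0.019
total dpos mm [ 3.000e-01 -1.000e-01 -1.443e+02] rotvec [-0.  0. -0.]
0, 0, 14.4, 0, 0, 0, 0, 0, 14.4, 0, 0, 0, 0, 0, 14.4, 0, 0, 0, 0, 0, 14.4, 0, 0, 0, 0, 0, 14.4, 0, 0, 0, 0, 0, 14.4, 0, 0, 0, 0, 0, 14.4, 0, 0, 0, 0, 0, 14.4, 0, 0, 0, 0, 0, 14.4, 0, 0, 0, 0, 0, 14.4, 0, 0, 0
```

View pics/s8.png

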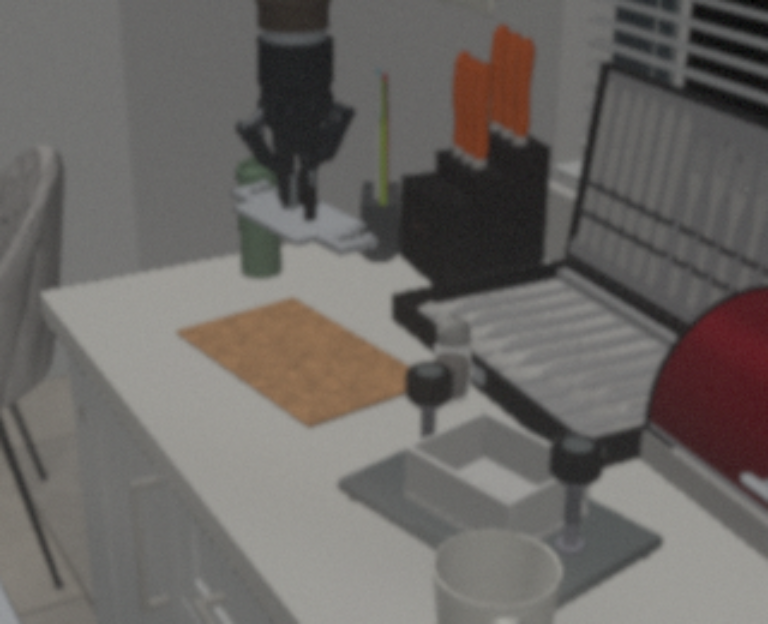

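View pics/w8.png

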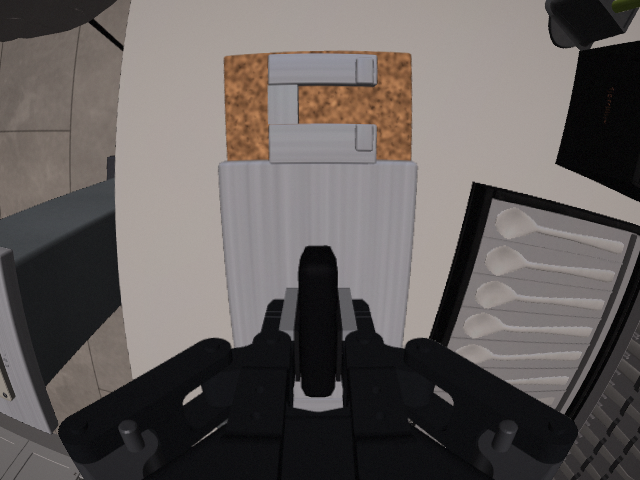

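The plate is held level and lined up over the mat, with cork showing evenly on both sides of the ear at (320,105). I'll lower it.

{"op": "play_rows", "data": {
  "plan": [0, 0, 6, 0, 0, 0, 0, 0, 12, 0, 0, 0, 0, 0, 18, 0, 0, 0, 0, 0, 20, 0, 0, 0, 0, 0, 20, 0, 0, 0, 0, 0, 20, 0, 0, 0, 0, 0, 18, 0, 0, 0, 0, 0, 14, 0, 0, 0, 0, 0, 10, 0, 0, 0, 0, 0, 6, 0, 0, 0, 0, 0, 0, 0, 0, 0]
}}

```text
clock: 28.05
eef_pos: [0.5398, 0.2571, 0.0452]
tool_rot: [0.663, 0.749, -0.0, -0.0]
ft_force: [0.6, -0.4, -3.2]
grip_width: 0.0129
```

{"op": "play_rows", "data": {
  "plan": [0, 0, 2, 0, 0, 0, 0, 0, 2, 0, 0, 0, 0, 0, 2, 0, 0, 0, 0, 0, 2, 0, 0, 0, 0, 0, 1, 0, 0, 0, 0, 0, 1, 0, 0, 0, 0, 0, 0, 0, 0, 0]
}}

```text
clock: 28.92
eef_pos: [0.5398, 0.2571, 0.0354]
tool_rot: [0.663, 0.749, -0.0, -0.0]
ft_force: [-0.1, 1.0, -4.6]
grip_width: 0.0128
```

```bash
python3 s.py
```

```text
p [0.5398 0.2571 0.0354] rot [ 0.993  0.122 -0.   ] T [-0.035  0.02  -0.025] F [-0.14  1.   -4.56] q6 1.893 w 0.0128 tau6 0.0
```

{"op": "play_rows", "data": {
  "plan": [0, 0, 0.7, 0, 0, 0, 0, 0, 0.7, 0, 0, 0, 0, 0, 0.6, 0, 0, 0, 0, 0, 0, 0, 0, 0]
}}

```text
clock: 29.42
eef_pos: [0.5398, 0.2571, 0.0334]
tool_rot: [0.663, 0.749, -0.0, -0.0]
ft_force: [-0.3, 0.5, -3.2]
grip_width: 0.0132
```

{"op": "play_rows", "data": {
  "plan": [0, 0, 0.5, 0, 0, 0, 0, 0, 0.5, 0, 0, 0, 0, 0, 0, 0, 0, 0]
}}

```text
clock: 29.8
eef_pos: [0.5398, 0.2571, 0.0324]
tool_rot: [0.663, 0.749, -0.0, -0.0]
ft_force: [-0.5, -0.3, -3.7]
grip_width: 0.013
```

```bash
python3 s.py
```

```text
p [0.5398 0.2571 0.0324] rot [ 0.993  0.122 -0.   ] T [-0.03   0.029 -0.028] F [-0.55 -0.3  -3.66] q6 1.893 w 0.013 tau6 0.0
```

{"op": "play_rows", "data": {
  "plan": [0, 0, 0.5, 0, 0, 0, 0, 0, 0.5, 0, 0, 0, 0, 0, 0, 0, 0, 0]
}}

```text
clock: 30.18
eef_pos: [0.5399, 0.2572, 0.0321]
tool_rot: [0.663, 0.749, 0.0, 0.0]
ft_force: [-1.9, -1.4, 3.2]
grip_width: 0.0128
```

```bash
python3 s.py
```

```text
p [0.5399 0.2572 0.0321] rot [0.993 0.122 0.   ] T [-0.253  0.475 -0.008] F [-1.87 -1.38  3.15] q6 1.893 w 0.0128 tau6 -0.013
```

The force turned from -3.7 to +3.2 N, so the plate is resting on the mat. I'll release and back up.

{"op": "play_rows", "data": {
  "plan": [0, 0, 0, 0, 0, 0, 0, 0, 0, 0, 0, 0, 0, 0, 0, 0, 0, 0, 0, 0, -5, 0, 0, 0, 0, 0, -10, 0, 0, 0, 0, 0, -20, 0, 0, 0, 0, 0, -25, 0, 0, 0, 0, 0, -25, 0, 0, 0, 0, 0, -25, 0, 0, 0, 0, 0, -25, 0, 0, 0, 0, 0, 0, 0, 0, 0],
  "hand": 50
}}

```text
clock: 31.55
eef_pos: [0.5415, 0.2579, 0.1697]
tool_rot: [0.663, 0.749, 0.003, 0.001]
ft_force: [0.7, 0.1, -0.5]
grip_width: 0.0428
```

```bash
python3 s.py; python3 - <<'E'
from workcell import bot
from h import *
c=bot.camera("wrist");P=fcloud(c);cv2.imwrite("pics/w9.png",c["frame"])
d=bot.camera("side");cv2.imwrite("pics/s9.png",d["frame"])
m=(P[...,2]>0.035)&(P[...,2]<0.06)&(np.hypot(P[...,0]-.54,P[...,1]-.257)<.05)
q=P[m];print("handle",len(q),cv2.minAreaRect(q[:,:2].astype(np.float32)),np.median(q[:,2]))
m=(P[...,2]>0.009)&(P[...,2]<0.018)&(np.hypot(P[...,0]-.54,P[...,1]-.257)<.12)
q=P[m];A=np.c_[q[:,:2],np.ones(len(q))];print("plane",len(q),np.linalg.lstsq(A,q[:,2],rcond=None)[0],np.median(q[:,2]))
P=cloud(d)
for k in ("mug","shaker","candle"):
    for r in bot.outline_of(k,"side")[:1]:
        p=P[cv2.erode(r["mask"].astype(np.uint8),np.ones((3,3)))>0];p=p[np.isfinite(p[:,0])]
        print(k,round(r["p"],2),np.round(np.percentile(p,[3,50,97],0),3).tolist())
E
```

```text
p [0.5415 0.2579 0.1697] rot [0.993 0.122 0.006] T [ 0.029 -0.016  0.032] F [ 0.66  0.1  -0.51] q6 1.893 w 0.0428 tau6 -0.0
handle 1572 ((0.5395513772964478, 0.2579014003276825), (0.014124471694231033, 0.05900311842560768), 7.051207542419434) 0.04706270389469899
plane 17443 [0.00313285 0.00116528 0.0106575 ] 0.012611748338812456
mug 0.9 [[0.396, -0.342, 0.02], [0.43, -0.285, 0.069], [0.48, -0.231, 0.096]]
shaker 0.68 [[0.62, 0.087, 0.021], [0.633, 0.093, 0.065], [0.645, 0.109, 0.09]]
candle 0.81 [[0.578, 0.478, 0.012], [0.589, 0.487, 0.055], [0.612, 0.505, 0.112]]
```

View pics/s9.png

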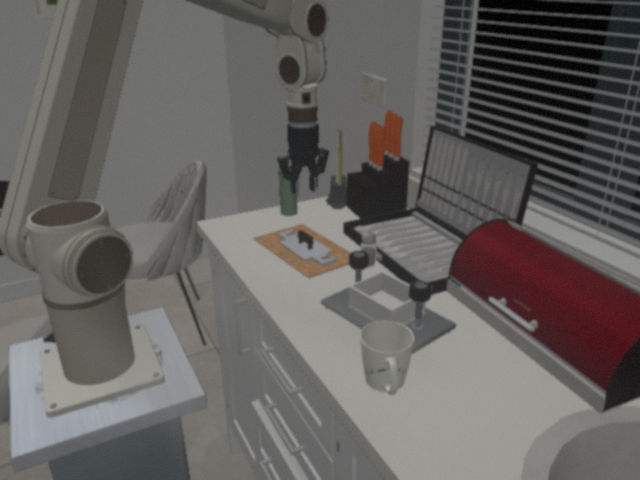

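View pics/w9.png

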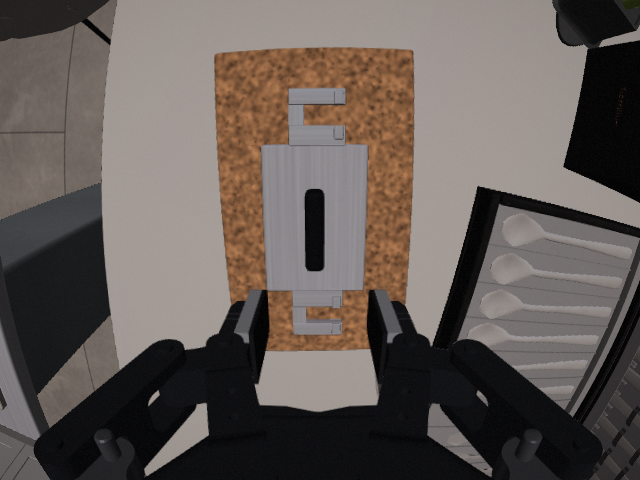

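The plate lies flat in the middle of the mat, handle up at (315,230), and the gripper is clear above it. The mug, shaker and candle have not moved. Handing in.

```bash
python3 -c "
from workcell import bot
print(bot.job_done(), bot.get_obs()['clock'])"
```

```text
the job is handed in; nothing more can be done
the job is handed in; nothing more can be done
```

The job is handed in: both nuts are undone and the plate lies right way up on the cork mat. I handed in at about 32 s of the 72 s allowed; no verdict is reported.

- **Left nut:** it came loose anticlockwise, so its thread is the ordinary one. The twist stayed at about 0.13–0.25 N m and the nut rose about 6 mm.
- **Right nut:** it came loose clockwise, so its thread is left-handed. The twist stayed at about 0.10–0.25 N m and it also rose about 6 mm. Neither nut was ever turned the binding way.
- **Plate:** I drew it 64 mm toward the robot, lifted it clear and lowered it until it touched the mat with a few newtons. It lies flat to within about 0.2°, its top 12.6 mm above the worktop. The handle is about 1 mm from the mat centre I measured.
- **Other things:** the mug, shaker and candle measured in place to within camera accuracy. The shaker was checked only against an earlier view from a different camera. The gripper was well clear above the plate at hand-in.

No check failed. The two cameras' estimates of the mat's turn differed (5° and 8°), which does not affect where the plate had to go.

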